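# Check a gate closer and rehang the lift-off gate

### The job

Before the little lift-off gate of the candle guard goes back on, check its spring closer: push the closer's arm so that it slides the rider along the scale until the rider's pointer stands level with the index clip (to within half a scale division), then ease the arm all the way back to rest without letting it snap, leaving the rider there. Move the rider only by the arm, never with the gripper. Then lift the gate out of its wooden rack and hang it with both knuckles fully down on the two pintle pins of the hinge post, closed (in line with the two posts), let go, and leave the vase, bowl and incense burner where they stand.

Things in the scene. Friction and masses are not known exactly. Their poses are not given: they have to be found in the camera images.
- guard: Fixed gateway of a candle guard, dark steel: sill 80 x 240 x 8 mm, two 20 mm square posts. Origin on the table under the middle of the closed gate; +y along the gateway to the hinge post, -x is the front. Hinge post at y = +110 mm, 159 mm tall with its cap, with two brackets that carry the pintle pins; latch post at y = -84 mm, 149 mm tall. Open to front and back.
- pin_low (a point): Foot of the lower pintle pin, on its axis on the bracket's top face: 40 mm above the table, at y = +75 mm of the guard. Both pins are upright steel, 11 mm in diameter, 24 mm long with tapered tips, one exactly over the other.
- pin_up (a point): Foot of the upper pintle pin, 120 mm above the table; its bracket is 12 mm thick. The lower knuckle must come in sideways between lower pin tip and upper bracket: bring the gate in from the front, 24 to 48 mm (about 34) above its hung height, then lower it.
- ledge (a point): Middle of the top of the ledge at the foot of the latch post, 24.5 mm above the table, 60 mm in the guard's x, 28 mm in y. It carries the toe of the closed gate.
- gate: Loose lift-off gate, an aluminium barred panel 120 mm wide (own y), 10 mm thick (own x), 150 mm tall, about 0.35 kg, z up. Origin: centre of the panel's underside. On its +y edge two ring knuckles on one upright axis at y = +75 mm, outside 27 mm, bore 16 mm, 20 mm long. Starts standing in the rack. Hung and closed, its origin is 25 mm above the guard's and its axes are parallel to the guard's.
- knuckle_low (a point): Centre of the lower face of the lower knuckle, on its bore's axis, 15 mm above the gate's underside; lies at pin_low when hung.
- knuckle_up (a point): Centre of the lower face of the upper knuckle, on its bore's axis, 95 mm above the gate's underside; lies at pin_up when hung.
- gate_top (a point): Middle of the gate's top edge, 150 mm above its underside. The top 40 mm is a solid rail, gripped from above across its 10 mm thickness. The centre of mass lies about 13 mm to the +y side of this point.
- rack: Fixed wooden rack 58 x 110 mm, origin under its middle; two walls along its y, 45 mm tall, with a slot 14 mm wide between them in which the gate stands, slot floor 10 mm above the table. Lift the gate more than 36 mm to clear it.
- closer: Fixed closer: grey base plate 175 x 200 x 10 mm. Origin on the table in the middle of a straight channel along its y (from y = -64 to +104 mm, 25 mm wide, walls 20 mm high) in which the rider slides. On the channel's +x side an aluminium scale, top 19 mm up, with a black mark every 10 mm.
- closer_arm (a joint): Angle q of the sprung arm about its upright pivot: 0 at rest on its stop, 1.0 at the end, counter-clockwise from above (tip to the closer's +y). The arm points at q - 0.40 rad from the closer's +x. Dark steel bar 14 mm wide, 30 to 42 mm above the table, passing over channel and scale. The spring resists with 0.35 + q N m (2 to 8 N at the post). Let go, it snaps back (faster than 3 rad/s is a snap).
- push_post (a point): Centre of the top of the upright round steel post at the arm's tip, by which the arm is pushed: 16 mm in diameter, 30 to 100 mm above the table, 155 mm from the pivot.
- pivot (a point): The arm's pivot axis, 36 mm above the table, at x = -100 mm, y = 0 of the closer.
- rider: Loose polished steel slide, 0.12 kg, 36 mm long, 23.5 mm wide, in the closer's channel on the +y side of the arm; origin under its middle, axes nearly the closer's. The arm's side pushes its round turret (18 mm in diameter, top 60 mm above the table) to +y: at t = q - 0.40 the pushed rider is at y = 100 tan t + 16 / cos t mm of the closer. Friction keeps it where it is left; the arm cannot bring it back.
- rider_tip (a point): Tip of the rider's 3 mm wide pointer, which lies over the scale 34 mm to +x of the rider's middle, 23.5 mm above the table.
- index: Fixed dark steel index clip on the scale's outer edge. Its origin is on the table on the channel's centre line, axes parallel to the closer's. The pointer is level when the rider's tip is at y = 0 of this frame, within 5 mm. It starts 26 to 85 mm to the +y side of the pointer.
- index_tip (a point): Tip of the index clip's 6 mm wide tongue, 38 mm to +x of the index origin, 23.5 mm above the table.
- vase: Bystander: loose brass vase 80 mm wide, 140 mm tall, origin under its middle.
- bowl: Bystander: loose white bowl 100 mm wide, 50 mm tall, origin under its middle.
- burner: Bystander: loose, low, dark round incense burner 80 mm wide, 55 mm tall, origin under its middle.
Things that resemble listed ones, but are neither listed nor needed, are in the scene too. Several things have the shape of the gate; the one meant has the colours described above.

How it is judged (in metres and radians):
On the way, in this order (a step that is already met when the one before it is completed fails the run):
1. The arm has pushed the rider until its pointer is level with the index clip, within 5 mm (y of rider_tip in the frame of index between -0.005 and 0.005 m and value of joint closer_arm above 0.25 rad), for 0.2 s.
2. The arm is back at rest (below 0.05 rad) and the rider still stands at the index (y of rider_tip in the frame of index between -0.005 and 0.005 m and value of joint closer_arm below 0.05 rad), for 0.2 s.
3. The gate hangs on both pins, closed (distance between knuckle_low and pin_low below 0.006 m and distance between knuckle_up and pin_up below 0.006 m and angle between gate's own z axis and vertical below 0.09 rad and x of gate in the frame of guard between -0.016 and 0.016 m and y of gate in the frame of guard below 0.03 m), for 0.2 s.
At the end, for the whole second after the job is handed in: Rider pointer within 5 mm of the index along the scale; closer arm at rest (below 0.05 rad); gate at rest on both pins, each knuckle's lower face within 6 mm of its pin's foot, tilt below 0.09 rad, closed: its middle within 16 mm of the line of the posts; out of the rack (all of step 2 and all of step 3 and linear speed of gate below 0.02 m/s and contact force between gate and rack below 0.1 N); the robot touches nothing.
It fails at once if The arm is let snap back (faster than 3 rad/s) (velocity of joint closer_arm below -3 rad/s).
It fails at once if The gripper pushes the rider (contact force between the fingers and rider above 1 N).
It fails at once if A bystander (vase, bowl or incense burner) is moved more than 30 mm (distance of any of vase, bowl, burner from where it was at the start of the episode above 0.03 m).
It also fails if it takes over 72 s, if anything falls off the work surface, if the arm or the gripper's body presses on something with over 40 N, if the wrist force passes 120 N, or if a joint passes its speed limit or range.

### The arm

A 6-joint arm with a two-finger parallel gripper is mounted at the origin on the work surface. World frame = base frame: x ahead of the robot, y to its left, z up, the work surface at z = 0. Lengths are in mm, angles in rad, forces in N, time in s.
With the tool pointing down it reaches from about 275 to 1000 mm from the base axis. Payload 8.4 kg.
Tool frame: the origin (TCP) lies midway between the tips of the shut fingers; the grasp point (between the pads) lies 19 mm behind it; z points along the fingers, y is the line along which they close (so a half turn about z gives the same grasp; the last joint's range is limited). The gripper opens to 85 mm and grips with 20 to 120 N. Pads are 22 mm wide; open, the fingers measure 114 mm over their backs; the gripper's body (76 mm by 85 mm) begins 54 mm behind the grasp point. The pads swing forward as they close: fully open they stand 13 mm farther back than shut.
Start: joints at [1.11, 0.353, 1.633, -0, 1.155, -0.002], TCP at [276.794, 560.368, 231.281] pointing down, gripper open.
Joint ranges: [-2.63, 2.63], [-0.92, 2.1], [0.06, 2.66], [-1.3, 4.44], [0, 2.69], [-3.02, 3.02]. Speed limits (rad/s): [2.22, 2.22, 2.79, 3.14, 3.14, 3.14].

### API

Orientations are given as [roll, pitch, yaw] about the fixed x, y, z axes, in that order (R = Rz(yaw) Ry(pitch) Rx(roll)).
In Python, from rig import r gives the robot as it stands.
- The arm moves only by the tool servo_tool, never from a script. Its argument "deltas" is a list of rows, each an object of numbers: "x", "y", "z": the shift along the world's x, y, z in mm; "rx", "ry", "rz": the turn, a rotation vector about the world's x, y, z in rad; "gripper": the gripper's target within -1 to 1 (fully open at 1, half-way at 0, shut at -1). A call has 1 to 10 rows; each row is the pose to reach, as a shift and turn from the pose commanded when the call began; what a row does not reach only later rows make up. A row lasts 1/10 s, in which the tool goes at most 50 mm and 8.59 degrees, less where a joint would pass 70% of its speed; a pose out of reach is approached as far as the arm can. A call with a gripper value outside its range is refused whole. The fingers move at their own pace and stop on an object; "newtons" is the grip in N (left out, the last holds). Time passes only in rows, so rows that repeat a pose let the fingers close. It gives the time, the measured TCP pose, the force, the opening and the grip force at its end, in the units of the state.
- r.sense(): the state, without advancing time (a new reading comes with each control period).
- r.grab_frame(name): name is "side" or "top" or "wrist"; returns the picture (420x560x3 uint8, blue, green, red); there is no depth.
- r.camera_params(name): a dict with "mtx" (3x3 intrinsics, pixels), "D" ([k1, k2, p1, p2, k3] as OpenCV has them; the pictures are not rectified), "eye" and "orientation" of the camera in the world. Camera axes: x right, y down, z forward; pixel columns grow to the right and rows downward; lengths in mm; the calibration is good to about 2 mm. A picture is of the moment at which its call begins: read the wrist's pose just before it. camera_params takes no time and is no camera call; for the wrist camera it gives the pose at the moment of the call.
- r.sign_off(): hands the job in; it is judged then, once.
Trained networks look in the newest picture that a camera, given by its name, has taken for a name from the list of things; names that differ only in an ending like _2 or _b are one class to them, and where a whole thing is asked for, a point or a joint stands for the part that bears it (a point fixed in the world has none). Each returns a list of dicts, best first, with "conf" (0 to 1); they miss things now and then, are a little off and sometimes report something else, mostly with a low value. They report only what shows in the picture. A call takes as long as a camera call. They do not tell look-alikes from the thing itself.
- r.recognise(name, camera): "box" ([left, top, width, height] in pixels, round what is visible of it).
The state is a dict: "clock": time; "qpos": joint angles; "qvel": joint speeds; "joint_efforts": joint torques, N m; "eef_pos": TCP position; "tcp_rot": TCP orientation; "contact_force": force on the tool from outside, world axes, zero at the start; "wrist_torque": the same for the moment, N m; "opening": opening from 0.0 (shut) to 1.0 (fully open); "grasp_force": force on a finger pad.
Only numpy, scipy, OpenCV 4.12 (cv2) and the standard library are available. Lean on these libraries where they do the work, as an engineer would, in place of code of your own. Each camera call takes 0.05 s, during which the arm holds its last target. There are 200 camera calls.

## Working session

There is one attempt and no reset: what is moved stays moved. The work goes in short steps, Python scripts to look and compute and a tool call to move; the robot and the scene stay as the last step left them, time stands still between calls to the robot, and variables do not carry over. Pictures are saved under pics/ and viewed, at most 10 in all, crops included, and the job is handed in when it is done.

Besides the shell and the picture viewer there is one more tool, called after "Call:" as name(argument=value, ...) on one line, values as JSON. servo_tool: Moves the arm, as the interface text tells. Its arguments: {"type":"object","properties":{"deltas":{"type":"array","items":{"type":"object","properties":{"x":{"type":"number"},"y":{"type":"number"},"z":{"type":"number"},"rx":{"type":"number"},"ry":{"type":"number"},"rz":{"type":"number"},"gripper":{"type":"number"}}}},"newtons":{"type":"number"}},"required":["deltas"]}

```bash
ls; mkdir -p pics; python3 - <<'E'
from rig import r
import cv2,numpy as np
s=r.sense();print(s)
for c in ("side","top"):
    f=r.grab_frame(c);cv2.imwrite(f"pics/{c}0.png",f)
    p=r.camera_params(c);print(c,p)
    for n in ("guard","gate","rack","closer","closer_arm","push_post","rider","rider_tip","index","index_tip","pivot","vase","bowl","burner"):
        try:print(n,[([round(v) for v in d["box"]],round(d["conf"],2)) for d in r.recognise(n,c)][:4])
        except Exception as e:print(n,e)
E
```

```text
pics
{'clock': 0.0, 'qpos': array([ 1.10959721e+00,  3.53645408e-01,  1.63414123e+00, -5.28883401e-06,
        1.15520656e+00, -2.40503317e-03]), 'qvel': array([-5.48651563e-04, -3.97963573e-05, -2.24994559e-03,  2.26274751e-04,
       -6.86078497e-04, -7.22427458e-05]), 'joint_efforts': array([-9.93528702e-04, -6.05264997e+01, -3.42057753e+01, -6.74699277e-05,
        9.64831183e-03, -1.18053893e-05]), 'eef_pos': array([276.58159549, 559.93278967, 230.56036016]), 'tcp_rot': array([-3.14019210e+00,  1.46727294e-06,  2.68280071e+00]), 'contact_force': array([ 0.26548072, -0.38780287, -0.14459767]), 'wrist_torque': array([-0.00996808,  0.04207405, -0.05525653]), 'grasp_force': 0.0, 'opening': 1.0003214138118326}
side {'mtx': array([[479.08448925,   0.        , 277.85352959],
       [  0.        , 479.08448925, 209.83110862],
       [  0.        ,   0.        ,   1.        ]]), 'D': array([-0.04786117,  0.        ,  0.        ,  0.        ,  0.        ]), 'eye': array([484.40504812, 736.97513601, 853.2706695 ]), 'orientation': array([-2.30253245, -0.01086533, -3.0014849 ])}
guard [([259
[... 1085 characters left out ...]
4], 0.91), ([395, 165, 32, 30], 0.45)]
gate [([394, 221, 84, 17], 0.76), ([348, 278, 55, 56], 0.74)]
rack [([404, 226, 46, 22], 0.79)]
closer [([147, 232, 89, 81], 0.59)]
closer_arm [([143, 231, 91, 82], 0.74), ([186, 228, 29, 80], 0.69), ([239, 118, 39, 38], 0.64)]
push_post [([189, 229, 28, 78], 0.58)]
rider [([191, 227, 24, 82], 0.37), ([248, 200, 98, 39], 0.25)]
rider_tip [([193, 252, 12, 12], 0.47)]
index [([235, 117, 43, 38], 0.63), ([161, 240, 6, 4], 0.44), ([339, 135, 34, 34], 0.23)]
index_tip [([164, 236, 6, 10], 0.63)]
pivot [([143, 233, 88, 79], 0.9)]
vase [([341, 132, 30, 37], 0.87)]
bowl [([239, 119, 38, 38], 0.67), ([391, 224, 85, 14], 0.28)]
burner [([393, 164, 37, 29], 0.91)]
```

View pics/side0.png

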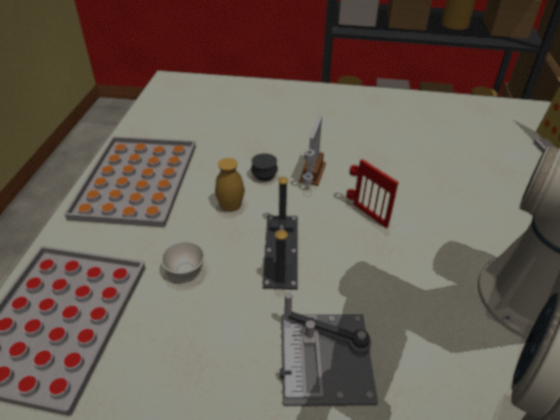

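View pics/top0.png

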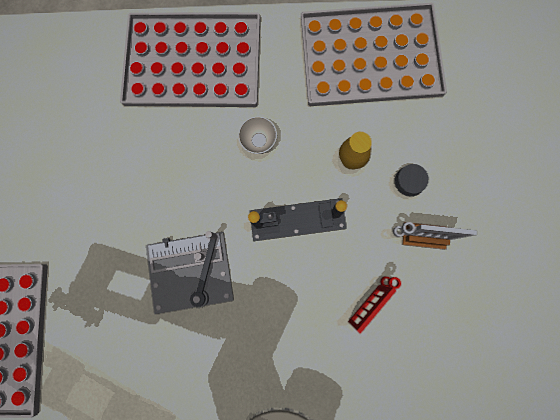

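Side view: the wanted aluminium gate stands in its rack at (314,150). The red gate at (374,192) is a look-alike. The guard is at (281,250), with its hinge post not yet identified. The closer is at (328,358), with the rider at (311,328) and the index clip at (285,373). The top view agrees: gate (435,231), red look-alike (375,304), guard (298,220), closer (190,272).

```bash
cat > h.py <<'E'
from rig import r
import cv2,numpy as np
from scipy.spatial.transform import Rotation as R
def ray(c,uv,P=None):
    P=P or r.camera_params(c)
    n=cv2.undistortPoints(np.array([[uv]],float),P["mtx"],P["D"])[0,0]
    M=R.from_euler("xyz",P["orientation"]).as_matrix()
    return np.array(P["eye"]),M@np.array([n[0],n[1],1.])
def px(c,uv,z,P=None):
    e,d=ray(c,uv,P);return e+d*(z-e[2])/d[2]
def proj(c,X,P=None):
    P=P or r.camera_params(c)
    M=R.from_euler("xyz",P["orientation"]).as_matrix()
    rv=cv2.Rodrigues(M.T)[0]
    return cv2.projectPoints(np.array(X,float).reshape(-1,3),rv,-M.T@P["eye"],P["mtx"],P["D"])[0].reshape(-1,2)
E
python3 - <<'E'
from h import *
np.set_printoptions(precision=1,suppress=True)
for n,uv,z in [("plateTL",(147,238),10),("TR",(227,231),10),("BR",(233,305),10),("BL",(153,314),10),("pivot",(198,299),42),("post",(216,234),100),("idx",(167,238),23),("ridertop",(198,257),60),
 ("postL",(254,217),159),("postR",(341,206),159),("gatehinge",(408,228),160),("gatefar",(476,234),160),("rackL",(403,245),5),("rackR",(449,246),5),("vase",(352,158),0),("bowl",(259,138),0),("burner",(411,180),55)]:
    print(n,px("top",uv,z)[:2])
p=r.camera_params("wrist");print(p,r.sense()["tcp_rot"],r.sense()["eef_pos"])
a=cv2.imread("pics/top0.png");b=cv2.imread("pics/side0.png")
m=np.hstack([cv2.resize(a[180:255,240:360],None,fx=3.3,fy=3.3,interpolation=2),cv2.resize(a[205:255,385:485],None,fx=4,fy=4,interpolation=2)[:, :400][:247] if 0 else cv2.resize(a[205:280,385:505],None,fx=3.3,fy=3.3,interpolation=2)])
m2=np.hstack([cv2.resize(b[170:295,225:345],None,fx=2.6,fy=2.6,interpolation=2),cv2.resize(b[100:225,285:405],None,fx=2.6,fy=2.6,interpolation=2)])
w=max(m.shape[1],m2.shape[1])
o=np.vstack([cv2.copyMakeBorder(x,0,0,0,w-x.shape[1],0) for x in(m,m2)]);print(o.shape);cv2.imwrite("pics/c1.png",o[:600,:800])
E
```

```text
plateTL [540.4 322.6]
TR [553.8 118.3]
BR [370.3 103.4]
BL [351.9 302.1]
pivot [388.7 182.7]
post [538.7 128.7]
idx [538.3 267. ]
ridertop [488.2 179.4]
postL [568.5  34.8]
postR [ 588.1 -153.9]
gatehinge [ 536.9 -295.2]
gatefar [ 520.5 -439.8]
rackL [ 508.7 -325. ]
rackR [ 503.5 -440.7]
vase [ 739.1 -207.8]
bowl [800.   35.5]
burner [ 664.5 -341.1]
{'mtx': array([[327. ,   0. , 279.8],
       [  0. , 327. , 204.2],
       [  0. ,   0. ,   1. ]]), 'D': array([-0.1,  0. ,  0. ,  0. ,  0. ]), 'eye': array([206.3, 594.8, 373.2]), 'orientation': array([ 2.8, -0. ,  1.1])} [ 3.1 -0.   2.7] [276.8 560.4 231.3]
(573, 792, 3)
```

View pics/c1.png

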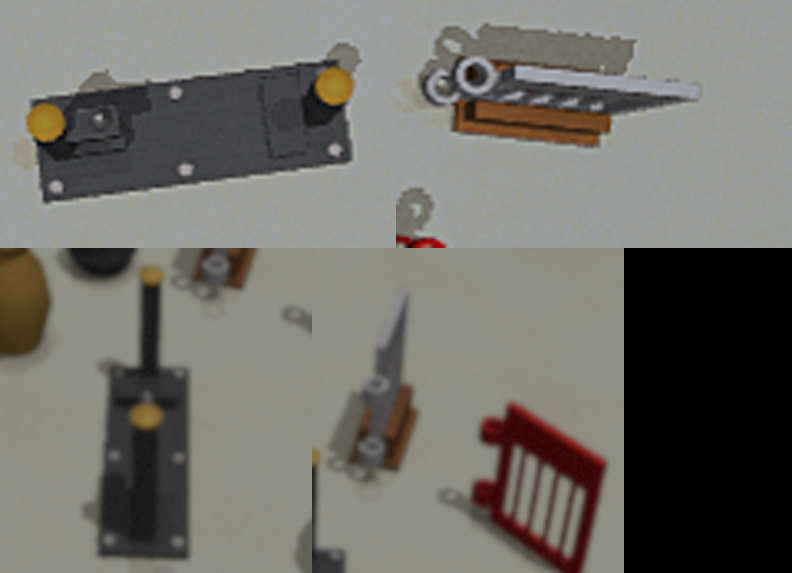

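Close crop: the silver gate stands in the wooden rack with its knuckles at crop (440-475,75), facing the robot's +y. The red one is the look-alike. The guard's hinge post, with bracket and pin (98,118), is on the left (+y). First I move over the closer for a near look.

Call:
servo_tool(deltas=[{"x": 24, "y": -41, "z": 2, "rz": 0.02}, {"x": 48, "y": -82, "z": 4, "rz": 0.04}, {"x": 73, "y": -123, "z": 8, "rz": 0.06}, {"x": 97, "y": -164, "z": 10, "rz": 0.08}, {"x": 121, "y": -205, "z": 12, "rz": 0.1}, {"x": 146, "y": -246, "z": 15, "rz": 0.12}, {"x": 170, "y": -287, "z": 18, "rz": 0.13}, {"x": 194, "y": -328, "z": 20, "rz": 0.13}, {"x": 220, "y": -370, "z": 20, "rz": 0.13}, {"x": 220, "y": -370, "z": 20, "rz": 0.13}])

```text
invalid input
```

```bash
python3 - <<'E'
from h import *
np.set_printoptions(precision=1,suppress=True)
s=r.sense();print(s["eef_pos"],s["tcp_rot"],s["clock"],s["contact_force"])
P=r.camera_params("wrist");print(P["eye"],P["orientation"])
f=r.grab_frame("wrist");cv2.imwrite("pics/w1.png",f)
cv2.imwrite("pics/w1b.png",cv2.resize(f,(800,600)))
np.save("w1.npy",P,allow_pickle=True)
for n in ("closer","closer_arm","push_post","rider","rider_tip","index","index_tip","pivot"):
    print(n,[([round(v) for v in d["box"]],round(d["conf"],2)) for d in r.recognise(n,"wrist")][:3])
E
```

```text
[276.8 560.4 231.3] [ 3.1 -0.   2.7] 1.5 [ 0.2 -0.1  0.8]
[206.3 594.8 373.2] [ 2.8 -0.   1.1]
closer [([87, 341, 121, 79], 0.74)]
closer_arm []
push_post [([86, 392, 27, 27], 0.6)]
rider [([105, 402, 23, 18], 0.56), ([85, 344, 119, 76], 0.25)]
rider_tip [([108, 404, 21, 14], 0.71)]
index [([85, 393, 20, 27], 0.26)]
index_tip []
pivot [([88, 342, 118, 76], 0.59)]
```

View pics/w1b.png

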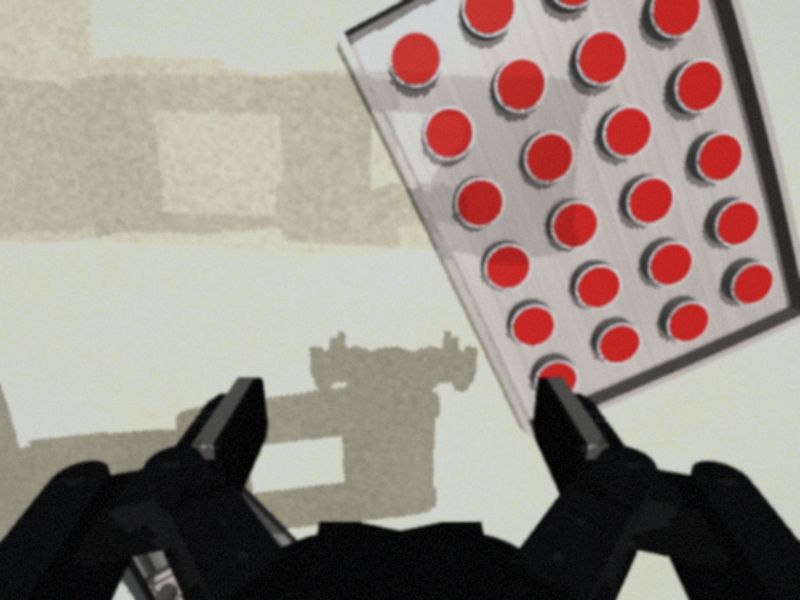

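The wrist picture shows only a candle tray, because the move was refused and the arm hasn't moved. I retry with the grip force given.

Call:
servo_tool(deltas=[{"x": 28, "y": -36, "z": 4, "rz": 0.02}, {"x": 57, "y": -72, "z": 8, "rz": 0.04}, {"x": 85, "y": -108, "z": 12, "rz": 0.06}, {"x": 113, "y": -144, "z": 16, "rz": 0.08}, {"x": 141, "y": -180, "z": 20, "rz": 0.1}, {"x": 170, "y": -216, "z": 24, "rz": 0.12}, {"x": 198, "y": -252, "z": 28, "rz": 0.14}, {"x": 226, "y": -288, "z": 30, "rz": 0.14}, {"x": 255, "y": -325, "z": 30, "rz": 0.14}, {"x": 283, "y": -360, "z": 30, "rz": 0.14}], newtons=30)

```text
invalid input
```

Call:
servo_tool(deltas=[{"x": 28, "y": -36, "z": 4, "rx": 0, "ry": 0, "rz": 0.02, "gripper": 1}, {"x": 57, "y": -72, "z": 8, "rx": 0, "ry": 0, "rz": 0.04, "gripper": 1}, {"x": 85, "y": -108, "z": 12, "rx": 0, "ry": 0, "rz": 0.06, "gripper": 1}, {"x": 113, "y": -144, "z": 16, "rx": 0, "ry": 0, "rz": 0.08, "gripper": 1}, {"x": 141, "y": -180, "z": 20, "rx": 0, "ry": 0, "rz": 0.1, "gripper": 1}, {"x": 170, "y": -216, "z": 24, "rx": 0, "ry": 0, "rz": 0.12, "gripper": 1}, {"x": 198, "y": -252, "z": 28, "rx": 0, "ry": 0, "rz": 0.14, "gripper": 1}, {"x": 226, "y": -288, "z": 30, "rx": 0, "ry": 0, "rz": 0.14, "gripper": 1}, {"x": 255, "y": -325, "z": 30, "rx": 0, "ry": 0, "rz": 0.14, "gripper": 1}, {"x": 283, "y": -360, "z": 30, "rx": 0, "ry": 0, "rz": 0.14, "gripper": 1}], newtons=30)

```text
clock: 2.95
eef_pos: [560.9, 198.6, 261.6]
tcp_rot: [3.141, 0.001, 2.823]
contact_force: [-0.3, 1.0, -1.0]
opening: 1.001
grasp_force: 0.0
```

```bash
cat > look.py <<'E'
from h import *
import sys
np.set_printoptions(precision=1,suppress=True)
tag=sys.argv[1];s=r.sense();print(s["eef_pos"],s["tcp_rot"],s["clock"],s["contact_force"])
P=r.camera_params("wrist")
f=r.grab_frame("wrist")
cv2.imwrite(f"pics/{tag}.png",cv2.resize(f,(800,600),interpolation=2))
import pickle;pickle.dump(P,open(tag+".pkl","wb"));print(P["eye"],P["orientation"])
for n in sys.argv[2:]:
    print(n,[([round(v,1) for v in d["box"]],round(d["conf"],2)) for d in r.recognise(n,"wrist")][:3])
E
python3 look.py w2 push_post rider rider_tip index index_tip pivot
```

```text
[560.9 198.6 261.6] [3.1 0.  2.8] 2.95 [-0.3  1.  -1. ]
[486.1 222.9 403.5] [ 2.8 -0.   1.3]
push_post [([199.8, 0.0, 47.1, 192.1], 0.79), ([0.8, 180.9, 197.0, 133.1], 0.7)]
rider []
rider_tip [([236.7, 100.7, 30.2, 42.1], 0.92), ([0.0, 179.8, 195.9, 136.0], 0.6)]
index [([327.9, 115.9, 17.4, 19.0], 0.69), ([1.1, 181.4, 197.2, 136.1], 0.64)]
index_tip [([327.6, 114.8, 18.5, 19.3], 0.62)]
pivot [([158.2, 3.0, 215.5, 186.1], 0.59)]
```

View pics/w2.png

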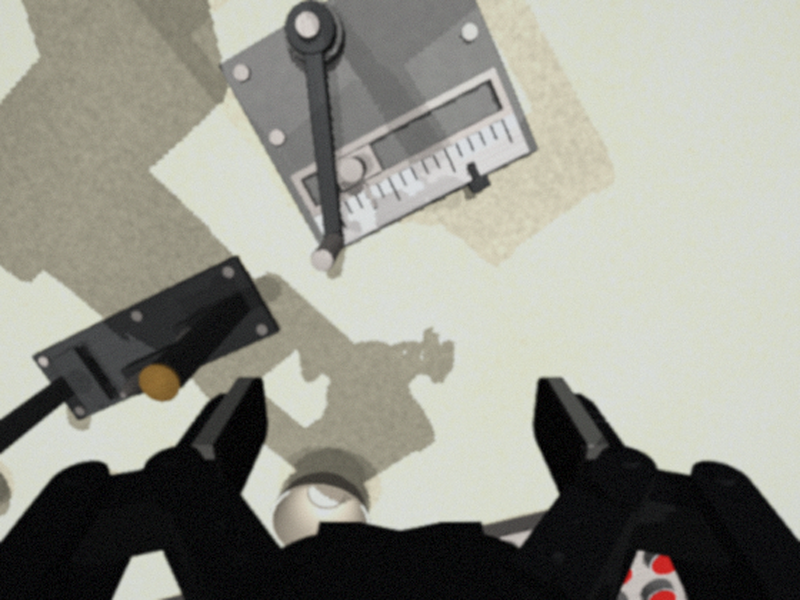

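The arm pivot is at (308,22), the post top at (322,259), the turret top at (351,170) and the index tongue tip at about (472,168). The plate corners are (221,66), (337,249) and (537,150).

```bash
python3 - <<'E'
from h import *
import pickle
from scipy.optimize import least_squares
np.set_printoptions(precision=1,suppress=True)
P=pickle.load(open("w2.pkl","rb"))
g=lambda uv,z:px("wrist",np.array(uv)*.7,z,P)[:2]
for n,uv,z in [("cornA",(221,66),10),("cornB",(337,249),10),("cornC",(537,150),10),("piv",(310,30),42),("post",(322,259),100),("turret",(351,170),60),("idxtip",(472,167),23.5),("chTL",(493,82),20),("chBR",(503,104),20)]: print(n,g(uv,z))
A,B,C=g((221,66),10),g((337,249),10),g((537,150),10)
d=C-B;print("yaw BC",np.arctan2(-d[0],d[1]),np.hypot(*d)); d=B-A;print("yaw AB",np.arctan2(d[1],d[0]),np.hypot(*d))
# topview
m=cv2.imread("pics/w2.png")[60:260,270:540];cv2.imwrite("pics/w2c.png",cv2.resize(m,None,fx=2.95,fy=2.95,interpolation=2))
E
```

```text
cornA [386.2 109.2]
cornB [552.9 144.7]
cornC [526.4 328.1]
piv [393.4 187.7]
post [540.8 150.6]
turret [493.3 184.4]
idxtip [521.9 272. ]
chTL [465.9 305.3]
chBR [483.7 308.5]
yaw BC 0.14322563550375117 185.37241921443007
yaw AB 0.20987149702005065 170.39087149936785
```

View pics/w2c.png

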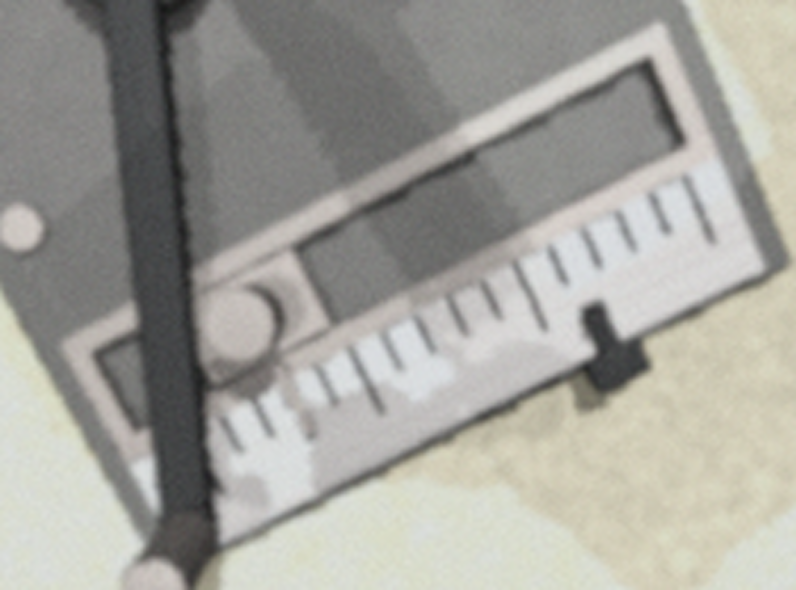

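The crop shows the tongue tip at about (597,312), i.e. (472,166) in the full view. The channel's inner corners are at crop (645,62), (685,142), (97,352) and (140,430), the turret at (237,325) and the post top at (155,578). I fit the closer's pose from these.

```bash
cat > fitc.py <<'E'
from h import *
import pickle
from scipy.optimize import least_squares
np.set_printoptions(precision=2,suppress=True)
P=pickle.load(open("w2.pkl","rb"))
cr=lambda u,v:(np.array([270,60])+np.array([u,v])/2.95)*.7
t=-.4
L=[((12.5*-1,104,20),cr(645,62)),((12.5,104,20),cr(685,142)),((-12.5,-64,20),cr(97,352)),((12.5,-64,20),cr(140,430)),((-100+155*np.cos(t),155*np.sin(t),100),cr(155,575))]
X=np.array([l[0] for l in L],float);U=np.array([l[1] for l in L])
def W(p,X):
    c,s=np.cos(p[2]),np.sin(p[2]);return X@np.array([[c,s,0],[-s,c,0],[0,0,1]])+[p[0],p[1],0]
f=least_squares(lambda p:(proj("wrist",W(p,X),P)-U).ravel(),[488,191,.1],x_scale=[10,10,.1]);p=f.x
print(p,f.fun.reshape(-1,2))
def loc(uv,z):
    w=px("wrist",uv,z,P)[:2]-p[:2];c,s=np.cos(p[2]),np.sin(p[2]);return np.array([w@[c,s],w@[-s,c]])
print("idx",loc(cr(597,312),23.5),"turret",loc(cr(237,325),60),"post",loc(cr(155,578),100))
for a in [(232,450),(381,410),(545,328),(714,240)]:print(loc(cr(*a),19))
print("piv proj",proj("wrist",W(p,np.array([[-100,0,42.]])),P)/.7, "post w",W(p,X[-1:]),"pivot w",W(p,np.array([[-100,0,42.]])))
E
python3 fitc.py
```

```text
[490.05 204.01   0.15] [[ 1.98 -2.4 ]
 [ 1.59  0.22]
 [-1.91 -0.91]
 [-1.42  0.02]
 [-0.32  3.21]]
idx [40.67 63.26] turret [  0.27 -20.4 ] post [ 40.77 -58.88]
[ 29.73 -42.53]
[38.55 -0.5 ]
[38.73 49.33]
[37.92 99.81]
piv proj [[311.09  25.83]] post w [[541.17 150.54 100.  ]] pivot w [[391.12 189.4   42.  ]]
```

```bash
python3 - <<'E'
from fitc import *
Q=W(p,np.array([[-100,0,42],[-100+155*np.cos(t),155*np.sin(t),100],[0,-20.4,60],[38,63.3,23.5],[-12.5,104,20],[12.5,-64,20]]))
print(Q)
a=cv2.imread("pics/top0.png");b=cv2.imread("pics/side0.png")
o=[]
for c,im,(x,y) in(("top",a,(135,215)),("side",b,(270,285))):
    im=cv2.resize(im,None,fx=4,fy=4,interpolation=2)
    for q in proj(c,Q): cv2.drawMarker(im,tuple(int(v) for v in q*4),(0,255,0),0,10,1)
    o.append(im[y*4:y*4+480,x*4:x*4+400])
cv2.imwrite("pics/c2.png",np.hstack(o))
E
```

```text
[490.05 204.01   0.15] [[ 1.98 -2.4 ]
 [ 1.59  0.22]
 [-1.91 -0.91]
 [-1.42  0.02]
 [-0.32  3.21]]
idx [40.67 63.26] turret [  0.27 -20.4 ] post [ 40.77 -58.88]
[ 29.73 -42.53]
[38.55 -0.5 ]
[38.73 49.33]
[37.92 99.81]
piv proj [[311.09  25.83]] post w [[541.17 150.54 100.  ]] pivot w [[391.12 189.4   42.  ]]
[[391.12 189.4   42.  ]
 [541.17 150.54 100.  ]
 [493.03 183.83  60.  ]
 [518.39 272.18  23.5 ]
 [462.49 305.07  20.  ]
 [511.76 142.52  20.  ]]
```

View pics/c2.png

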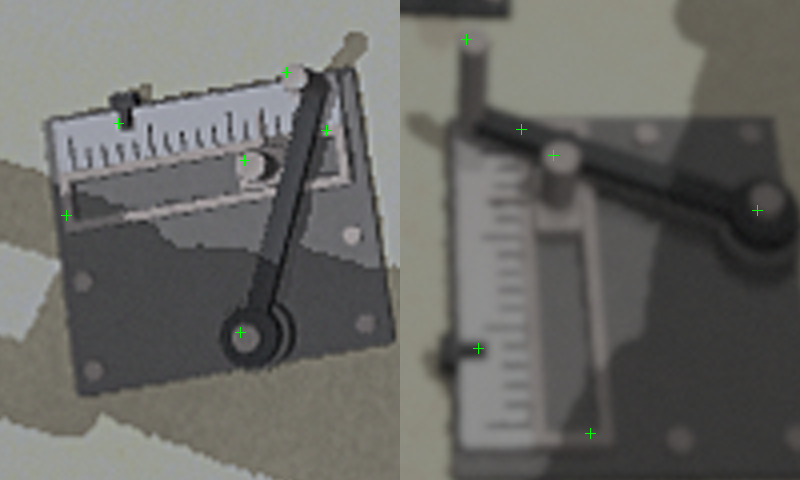

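The projections match in both views to within a few mm (post about (540,149), index at closer y of about 63.5 mm, so q ≈ 0.83). Next I lower the open gripper over the push post and grip it lightly, with the tips kept above the turret height.

Call:
servo_tool(deltas=[{"x": -10, "y": -26, "z": -20, "rx": 0, "ry": 0, "rz": 0.04, "gripper": 1}, {"x": -20, "y": -51, "z": -55, "rx": 0, "ry": 0, "rz": 0.07, "gripper": 1}, {"x": -20, "y": -51, "z": -95, "rx": 0, "ry": 0, "rz": 0.07, "gripper": 1}, {"x": -20, "y": -51, "z": -140, "rx": 0, "ry": 0, "rz": 0.07, "gripper": 1}, {"x": -20, "y": -51, "z": -180, "rx": 0, "ry": 0, "rz": 0.07, "gripper": 1}, {"x": -20, "y": -51, "z": -193, "rx": 0, "ry": 0, "rz": 0.07, "gripper": -1}, {"x": -20, "y": -51, "z": -193, "rx": 0, "ry": 0, "rz": 0.07, "gripper": -1}, {"x": -20, "y": -51, "z": -193, "rx": 0, "ry": 0, "rz": 0.07, "gripper": -1}, {"x": -20, "y": -51, "z": -193, "rx": 0, "ry": 0, "rz": 0.07, "gripper": -1}, {"x": -20, "y": -51, "z": -193, "rx": 0, "ry": 0, "rz": 0.07, "gripper": -1}], newtons=20)

```text
clock: 4.3
eef_pos: [541.1, 149.8, 70.2]
tcp_rot: [3.14, 0.003, 2.893]
contact_force: [-0.7, -1.1, 7.2]
opening: 0.179
grasp_force: 21.7
```

Call:
servo_tool(deltas=[{"x": 2, "y": 8, "z": 0, "rx": 0, "ry": 0, "rz": 0.05, "gripper": -1}, {"x": 4, "y": 23, "z": 0, "rx": 0, "ry": 0, "rz": 0.15, "gripper": -1}, {"x": 5, "y": 38, "z": 0, "rx": 0, "ry": 0, "rz": 0.25, "gripper": -1}, {"x": 4, "y": 54, "z": 0, "rx": 0, "ry": 0, "rz": 0.35, "gripper": -1}, {"x": 2, "y": 69, "z": 0, "rx": 0, "ry": 0, "rz": 0.45, "gripper": -1}, {"x": -2, "y": 84, "z": 0, "rx": 0, "ry": 0, "rz": 0.55, "gripper": -1}, {"x": -6, "y": 95, "z": 0, "rx": 0, "ry": 0, "rz": 0.63, "gripper": -1}, {"x": -10, "y": 103, "z": 0, "rx": 0, "ry": 0, "rz": 0.68, "gripper": -1}, {"x": -11, "y": 106, "z": 0, "rx": 0, "ry": 0, "rz": 0.7, "gripper": -1}, {"x": -11, "y": 106, "z": 0, "rx": 0, "ry": 0, "rz": 0.7, "gripper": -1}], newtons=20)

```text
clock: 5.3
eef_pos: [530.2, 255.4, 70.2]
tcp_rot: [-3.14, 0.003, -2.689]
contact_force: [2.4, -5.8, 6.0]
opening: 0.181
grasp_force: 21.7
```

```bash
python3 - <<'E'
from h import *
s=r.sense();print(s["eef_pos"],s["contact_force"])
a=r.grab_frame("top");b=r.grab_frame("side")
cv2.imwrite("pics/t3.png",a);cv2.imwrite("pics/s3.png",b)
for c in("top","side"):
  for n in("rider","rider_tip","index_tip"):print(c,n,[([round(v,1) for v in d["box"]],round(d["conf"],2)) for d in r.recognise(n,c)][:2])
cv2.imwrite("pics/c3.png",np.hstack([cv2.resize(i[y:y+120,x:x+100],None,fx=4,fy=4,interpolation=2) for i,x,y in((a,135,215),(b,270,285))]))
E
```

```text
[530.19099148 255.37571965  70.21924383] [ 2.38725267 -5.76218749  5.99244553]
top rider [([393.4, 223.2, 86.0, 15.8], 0.65)]
top rider_tip [([166.1, 258.1, 9.6, 9.4], 0.55)]
top index_tip []
side rider [([295.9, 351.4, 27.0, 25.2], 0.88)]
side rider_tip [([305.9, 349.1, 8.7, 29.7], 0.74)]
side index_tip []
```

View pics/c3.png

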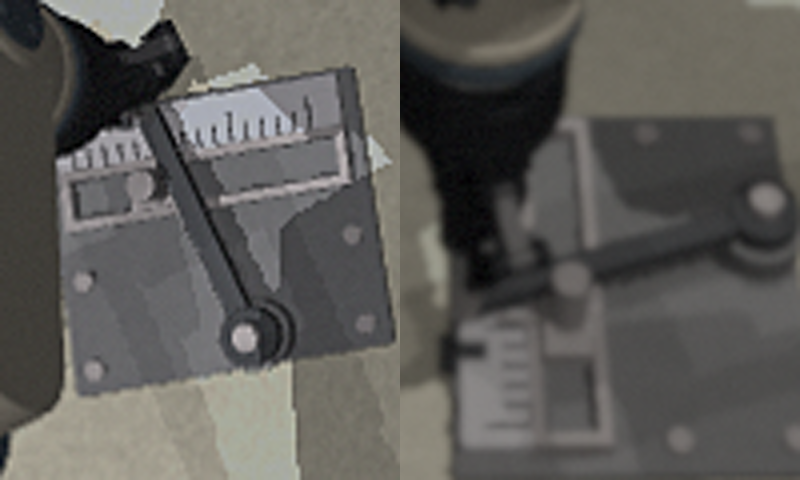

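The arm is at q ≈ 0.7. In the top crop the turret top is at (141,187) and in the side crop at (573,278); the index tongue tip is at side crop (485,350). I compute the remaining gap.

```bash
python3 - <<'E' | tail -12
from fitc import *
def L2(c,uv,z):
    w=px(c,uv,z)[:2]-p[:2];c,s=np.cos(p[2]),np.sin(p[2]);return np.array([w@[c,s],w@[-s,c]])
T=lambda u,v:(135+u/4-.375,215+v/4-.375)
S=lambda u,v:(270+(u-400)/4-.375,285+v/4-.375)
print("turret top",L2("top",T(141,187),60),"side",L2("side",S(573,278),60),"before",L2("top",T(254,164),60),L2("side",S(562,156),60))
print("idx top0",L2("top",T(124,126),23.5),"side0",L2("side",S(485,349),23.5))
# long marks side: tops of y=0,50,100
print("marks top",[L2("top",T(*a),19) for a in((229,112),(150,126),(70,142))])
from scipy.optimize import brentq
for Y in(60,62,63.5,65):print(Y,brentq(lambda t:100*np.tan(t)+16/np.cos(t)-Y,0,.8)+.4)
w=r.sense()["eef_pos"];print("tcp angle q",np.arctan2(w[1]-189.4,w[0]-391.1)-p[2]+.4)
E
```

```text
[38.55 -0.5 ]
[38.73 49.33]
[37.92 99.81]
piv proj [[311.09  25.83]] post w [[541.17 150.54 100.  ]] pivot w [[391.12 189.4   42.  ]]
turret top [-4.48 44.05] side [-4.76 46.94] before [ -2.22 -24.81] [ -3.37 -20.73]
idx top0 [37.28 61.08] side0 [35.6  62.67]
marks top [array([35.4 , -4.06]), array([35.03, 46.26]), array([33.52, 97.42])]
60 0.802786516976235
62 0.8185886716468675
63.5 0.8302747281395253
65 0.8418185737002515
tcp angle q 0.6929632864073795
```

Remaining gap is about 16 mm, so Δq ≈ +0.13.

Call:
servo_tool(deltas=[{"x": -3, "y": 5, "z": 0, "rx": 0, "ry": 0, "rz": 0.04, "gripper": -1}, {"x": -5, "y": 9, "z": 0, "rx": 0, "ry": 0, "rz": 0.07, "gripper": -1}, {"x": -8, "y": 14, "z": 0, "rx": 0, "ry": 0, "rz": 0.1, "gripper": -1}, {"x": -10, "y": 17.5, "z": 0, "rx": 0, "ry": 0, "rz": 0.13, "gripper": -1}, {"x": -10, "y": 17.5, "z": 0, "rx": 0, "ry": 0, "rz": 0.13, "gripper": -1}, {"x": -10, "y": 17.5, "z": 0, "rx": 0, "ry": 0, "rz": 0.13, "gripper": -1}], newtons=20)

```text
clock: 6.3
eef_pos: [520.5, 272.5, 70.2]
tcp_rot: [-3.14, 0.003, -2.56]
contact_force: [4.6, -6.9, 5.9]
opening: 0.18
grasp_force: 21.7
```

```bash
python3 - <<'E'
from h import *
s=r.sense();print(s["eef_pos"],s["contact_force"])
a=r.grab_frame("wrist");b=r.grab_frame("side")
cv2.imwrite("pics/t4.png",a);cv2.imwrite("pics/s4.png",b)
import pickle;pickle.dump(r.camera_params("wrist"),open("w4.pkl","wb"))
for c in("wrist","side"):
  for n in("rider_tip","index_tip"):print(c,n,[([round(v,1) for v in d["box"]],round(d["conf"],2)) for d in r.recognise(n,c)][:2])
cv2.imwrite("pics/c4.png",np.hstack([cv2.resize(b[330:400,270:330],(480,560),interpolation=2),cv2.resize(a,None,fx=.57,fy=1.3333,interpolation=2)[:560]]))
E
```

```text
[520.50434943 272.46780578  70.22979002] [ 4.56726813 -6.89077609  5.93085366]
wrist rider_tip [([293.7, 144.3, 51.8, 62.1], 0.61)]
wrist index_tip [([253.6, 238.1, 15.5, 11.9], 0.67)]
side rider_tip [([297.2, 358.6, 17.7, 25.8], 0.8), ([280.3, 312.5, 96.1, 94.0], 0.52)]
side index_tip [([279.3, 369.3, 7.2, 8.0], 0.6)]
```

View pics/c4.png

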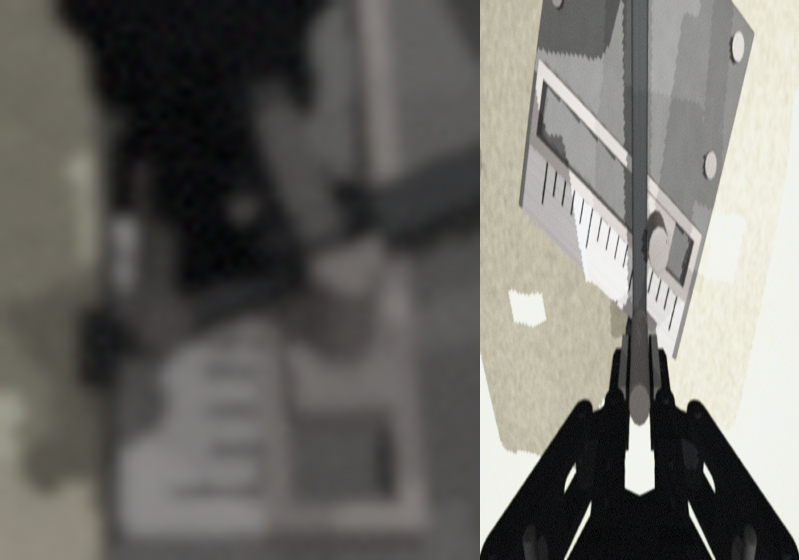

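Wrist crop: the arm lies against the turret at (655,245), with the channel's empty end beyond at (680,255). By the fit the rider is at most 1-2 mm short of the clip. I can still push further later but can't pull back, so I ease the arm back while gripped and check it unobstructed.

Call:
servo_tool(deltas=[{"x": 6, "y": -11, "z": 0, "rx": 0, "ry": 0, "rz": -0.08, "gripper": -1}, {"x": 13, "y": -25, "z": 0, "rx": 0, "ry": 0, "rz": -0.18, "gripper": -1}, {"x": 18, "y": -39, "z": 0, "rx": 0, "ry": 0, "rz": -0.28, "gripper": -1}, {"x": 22, "y": -54, "z": 0, "rx": 0, "ry": 0, "rz": -0.38, "gripper": -1}, {"x": 24, "y": -69, "z": 0, "rx": 0, "ry": 0, "rz": -0.48, "gripper": -1}, {"x": 25, "y": -85, "z": 0, "rx": 0, "ry": 0, "rz": -0.58, "gripper": -1}, {"x": 24, "y": -100, "z": 0, "rx": 0, "ry": 0, "rz": -0.68, "gripper": -1}, {"x": 23, "y": -112, "z": 0, "rx": 0, "ry": 0, "rz": -0.76, "gripper": -1}, {"x": 21, "y": -120, "z": 0, "rx": 0, "ry": 0, "rz": -0.81, "gripper": -1}, {"x": 20, "y": -125, "z": 0, "rx": 0, "ry": 0, "rz": -0.84, "gripper": -1}], newtons=20)

```text
clock: 7.6
eef_pos: [540.8, 148.3, 70.3]
tcp_rot: [3.138, 0.004, 2.879]
contact_force: [2.1, 17.7, 1.5]
opening: 0.177
grasp_force: 21.8
```

```bash
python3 - <<'E' | tail -8
from fitc import *
s=r.sense();print(s["eef_pos"],s["contact_force"],s["clock"])
def L2(c,uv,z):
    w=px(c,uv,z)[:2]-p[:2];cc,ss=np.cos(p[2]),np.sin(p[2]);return np.array([w@[cc,ss],w@[-ss,cc]])
for c in("top","side"):
  f=r.grab_frame(c);cv2.imwrite(f"pics/{c}5.png",f)
  for n in("rider","rider_tip","index_tip"):print(c,n,[([round(v,1) for v in d["box"]],round(d["conf"],2),L2(c,(d["box"][0]+d["box"][2]/2,d["box"][1]+d["box"][3]/2),23.5)) for d in r.recognise(n,c)][:2])
E
```

```text
piv proj [[311.09  25.83]] post w [[541.17 150.54 100.  ]] pivot w [[391.12 189.4   42.  ]]
[540.77 148.26  70.26] [ 2.05 17.66  1.53] 7.6
top rider [([158.9, 257.3, 20.1, 9.3], 0.71, array([-3.01, 57.68]))]
top rider_tip [([158.3, 255.9, 19.1, 11.8], 0.49, array([-2.19, 60.36]))]
top index_tip []
side rider [([292.6, 357.5, 28.3, 28.1], 0.9, array([ 5.52, 62.06]))]
side rider_tip [([304.2, 355.6, 13.3, 28.9], 0.51, array([-2.43, 58.95]))]
side index_tip [([278.9, 368.8, 13.8, 10.2], 0.43, array([45.28, 66.85]))]
```

At rest against the stop. I release, rise to the earlier viewing pose, and measure the pointer against the clip.

Call:
servo_tool(deltas=[{"x": 0, "y": 1.5, "z": 0, "rx": 0, "ry": 0, "rz": 0, "gripper": -1}, {"x": 0, "y": 1.5, "z": 0, "rx": 0, "ry": 0, "rz": 0, "gripper": 1}, {"x": 0, "y": 1.5, "z": 0, "rx": 0, "ry": 0, "rz": 0, "gripper": 1}, {"x": 0, "y": 1.5, "z": 0, "rx": 0, "ry": 0, "rz": 0, "gripper": 1}, {"x": 0, "y": 1.5, "z": 0, "rx": 0, "ry": 0, "rz": 0, "gripper": 1}, {"x": 0, "y": 1.5, "z": 40, "rx": 0, "ry": 0, "rz": 0, "gripper": 1}, {"x": 0, "y": 2, "z": 80, "rx": 0, "ry": 0, "rz": 0, "gripper": 1}, {"x": 10, "y": 20, "z": 115, "rx": 0, "ry": 0, "rz": -0.03, "gripper": 1}, {"x": 20, "y": 50, "z": 130, "rx": 0, "ry": 0, "rz": -0.06, "gripper": 1}, {"x": 20, "y": 50, "z": 130, "rx": 0, "ry": 0, "rz": -0.06, "gripper": 1}], newtons=20)

```text
clock: 9.0
eef_pos: [561.5, 200.9, 201.4]
tcp_rot: [3.137, 0.005, 2.823]
contact_force: [0.1, -1.0, 0.1]
opening: 0.998
grasp_force: 0.0
```

```bash
python3 look.py w6 rider rider_tip index_tip push_post; python3 - <<'E'
import cv2,pickle,numpy as np
from h import proj
from fitc import W,p,X
P=pickle.load(open("w6.pkl","rb"))
im=cv2.imread("pics/w6.png")
q=proj("wrist",W(p,np.array([[38,63.3,23.5],[-100,0,42],X[-1]])),P)/.7;print(q)
c=q[0];x0,y0=int(c[0]-110),int(c[1]-90);print(x0,y0)
x0=max(x0,0);y0=max(y0,0)
cv2.imwrite("pics/c6.png",cv2.resize(im[y0:y0+150,x0:x0+200],None,fx=4,fy=4,interpolation=2))
E
```

```text
[561.5 200.9 201.4] [3.1 0.  2.8] 9.0 [ 0.1 -1.   0.1]
[486.  224.8 343. ] [ 2.8 -0.   1.3]
rider [([293.8, 56.0, 44.3, 55.5], 0.96)]
rider_tip [([298.1, 58.2, 41.9, 53.3], 0.56)]
index_tip []
push_post [([179.4, 0.0, 58.2, 211.7], 0.81)]
[490.05 204.01   0.15] [[ 1.98 -2.4 ]
 [ 1.59  0.22]
 [-1.91 -0.91]
 [-1.42  0.02]
 [-0.32  3.21]]
idx [40.67 63.26] turret [  0.27 -20.4 ] post [ 40.77 -58.88]
[ 29.73 -42.53]
[38.55 -0.5 ]
[38.73 49.33]
[37.92 99.81]
piv proj [[311.09  25.83]] post w [[541.17 150.54 100.  ]] pivot w [[391.12 189.4   42.  ]]
[[479.67 165.56]
 [286.9    0.19]
 [299.5  285.69]]
369 75
```

View pics/c6.png

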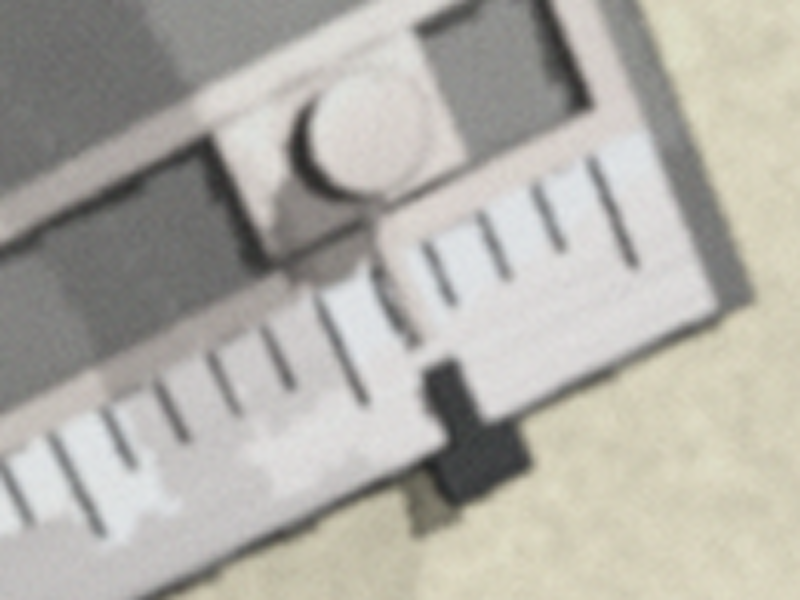

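The clear crop shows the pointer from (388,220) to (420,345), nearly in line with the tongue tip at (440,370), with 54 px per division. That leaves it about 2 mm short, well inside the 5 mm tolerance, and the arm is at rest. Next is the gate, starting from the top-view estimates.

```bash
python3 - <<'E'
from h import *
np.set_printoptions(precision=1,suppress=True)
a=cv2.imread("pics/top0.png")
C=lambda u,v:(385+(u-396)/3.3-.35,205+v/3.3-.35)
g1,g2=px("top",C(515,72),160),px("top",C(699,92),160);print(g1,g2,np.linalg.norm(g1-g2))
k=px("top",C(476,75),125);k2=px("top",C(441,86),45);print("knuckles",k,k2)
D=lambda u,v:(240+u/3.3-.35,180+v/3.3-.35)
print("posts",px("top",D(46,123),159),px("top",D(334,87),149),"pin",px("top",D(98,118),144))
print("sill",[px("top",D(*q),8)[:2] for q in((30,100),(338,60),(352,160),(44,202))])
S=lambda u,v:(285+(u-312)/2.6-.3,100+(v-248)/2.6-.3)
print("side gate top",px("side",S(379,345),160),px("side",S(406,292),160),"kn",px("side",S(375,385),125),px("side",S(372,447),45))
S2=lambda u,v:(225+u/2.6-.3,170+(v-248)/2.6-.3)
print("side posts",px("side",S2(146,415),159),px("side",S2(151,274),149))
E
```

```text
[ 539.5 -322.6  160. ] [ 523.7 -441.1  160. ] 119.54036365421315
knuckles [ 541.5 -307.5  125. ] [ 541.6 -304.7   45. ]
posts [568.7  35.7 159. ] [ 589.6 -154.9  149. ] pin [573.2   2.4 144. ]
sill [array([606.7,  63. ]), array([ 632.4, -176.3]), array([ 554.4, -183.8]), array([527.5,  52.8])]
side gate top [ 540.2 -323.7  160. ] [ 520.8 -430.4  160. ] kn [ 540.6 -303.6  125. ] [ 539.5 -304.5   45. ]
side posts [568.5  42.8 159. ] [ 589.7 -148.1  149. ]
```

Both views agree on the gate: top middle (531.6,-381.9), yaw -0.13, and its computed knuckle axis matches the picture. I move to hover above it, turning so the camera sits on the knuckle side.

Call:
servo_tool(deltas=[{"x": 0, "y": -45, "z": 25, "rx": 0, "ry": 0, "rz": -0.14, "gripper": 1}, {"x": 0, "y": -90, "z": 40, "rx": 0, "ry": 0, "rz": -0.28, "gripper": 1}, {"x": 0, "y": -138, "z": 50, "rx": 0, "ry": 0, "rz": -0.42, "gripper": 1}, {"x": 0, "y": -186, "z": 50, "rx": 0, "ry": 0, "rz": -0.56, "gripper": 1}, {"x": 0, "y": -234, "z": 50, "rx": 0, "ry": 0, "rz": -0.7, "gripper": 1}, {"x": 0, "y": -282, "z": 50, "rx": 0, "ry": 0, "rz": -0.84, "gripper": 1}, {"x": -5, "y": -330, "z": 50, "rx": 0, "ry": 0, "rz": -0.98, "gripper": 1}, {"x": -10, "y": -378, "z": 50, "rx": 0, "ry": 0, "rz": -1.12, "gripper": 1}, {"x": -15, "y": -426, "z": 50, "rx": 0, "ry": 0, "rz": -1.25, "gripper": 1}, {"x": -20, "y": -470, "z": 50, "rx": 0, "ry": 0, "rz": -1.38, "gripper": 1}], newtons=20)

```text
clock: 10.25
eef_pos: [537.1, -274.6, 247.3]
tcp_rot: [-3.14, -0.0, 1.436]
contact_force: [0.5, -0.1, 0.2]
opening: 0.998
grasp_force: 0.0
```

Call:
servo_tool(deltas=[{"x": -3, "y": -35, "z": 0, "rx": 0, "ry": 0, "rz": 0, "gripper": 1}, {"x": -6, "y": -70, "z": 0, "rx": 0, "ry": 0, "rz": 0, "gripper": 1}, {"x": -8, "y": -100, "z": 0, "rx": 0, "ry": 0, "rz": 0, "gripper": 1}, {"x": -8, "y": -103, "z": 0, "rx": 0, "ry": 0, "rz": 0, "gripper": 1}, {"x": -8, "y": -103, "z": 0, "rx": 0, "ry": 0, "rz": 0, "gripper": 1}], newtons=20)

```text
clock: 10.75
eef_pos: [529.6, -375.7, 247.1]
tcp_rot: [-3.14, -0.001, 1.441]
contact_force: [0.0, 0.1, -0.3]
opening: 0.995
grasp_force: 0.0
```

```bash
python3 look.py w7 gate rack knuckle_up gate_top; python3 - <<'E'
from h import *
import pickle
np.set_printoptions(precision=1,suppress=True)
P=pickle.load(open("w7.pkl","rb"))
y=-.1325;R0=np.array([[np.cos(y),-np.sin(y)],[np.sin(y),np.cos(y)]])
o=np.array([531.6,-381.9])
Q=[[*(o+R0@[a,b]),z] for a,b,z in((0,60,160),(0,-60,160),(0,75,125),(0,75,45),(0,0,160))]
print(proj("wrist",Q,P))
f=cv2.imread("pics/w7.png");f=cv2.resize(f,(560,420));h=cv2.cvtColor(f,cv2.COLOR_BGR2HSV)
# rail rows: value & saturation profile across predicted top edge
for t in(-50,-20,20,50):
    pts=[[*(o+R0@[a,t]),160] for a in range(-20,21,2)]
    uv=proj("wrist",pts,P).round().astype(int)
    print(t,[int(h[v,u,2]) if 0<=v<420 and 0<=u<560 else -1 for u,v in uv])
E
```

```text
[ 529.6 -375.7  247.1] [-3.1 -0.   1.4] 10.75 [ 0.   0.1 -0.3]
[ 539.7 -298.4  389.1] [ 2.8  0.  -0.1]
gate [([267.6, 94.9, 34.2, 192.3], 0.71), ([430.3, 0.2, 82.7, 20.2], 0.69), ([1.8, 0.0, 184.1, 104.0], 0.64)]
rack [([261.6, 123.1, 50.4, 99.1], 0.75)]
knuckle_up [([0.4, 0.0, 185.5, 104.5], 0.71), ([269.6, 90.2, 34.8, 196.7], 0.7)]
gate_top [([270.4, 96.0, 33.3, 189.7], 0.64), ([0.0, 0.0, 183.0, 103.3], 0.59)]
[[284.5 136.4]
 [283.5 288.1]
 [284.1 112.4]
 [283.2 109.7]
 [284.  218. ]]
-50 [225, 226, 228, 228, 226, 226, 225, 227, 220, 221, 228, 227, 223, 210, 224, 226, 228, 227, 227, 227, 226]
-20 [226, 225, 226, 227, 226, 226, 226, 226, 215, 155, 144, 146, 163, 157, 201, 227, 225, 227, 225, 227, 226]
20 [221, 215, 104, 85, 81, 83, 80, 63, 64, 90, 104, 104, 103, 104, 83, 82, 77, 81, 105, 142, 158]
50 [138, 136, 91, 92, 62, 69, 76, 67, 66, 115, 123, 125, 125, 119, 105, 107, 106, 98, 120, 146, 160]
```

```bash
python3 - <<'E'
from h import *
import pickle
P=pickle.load(open("w7.pkl","rb"))
f=cv2.resize(cv2.imread("pics/w7.png"),(560,420),interpolation=cv2.INTER_AREA).astype(int)
d=f[...,0]-f[...,2]
print("B-R rows 84..300, cols 262..310 step 3")
for v in range(84,304,6):print(v,d[v,262:312:3].tolist(),f[v,262:312:3,1].tolist())
E
```

```text
B-R rows 84..300, cols 262..310 step 3
84 [-20, -18, -18, -20, -21, -17, -22, -20, -21, -20, -22, -25, -9, -4, -10, -10, -10] [127, 126, 132, 137, 126, 128, 133, 126, 130, 131, 152, 193, 217, 225, 225, 226, 227]
90 [-19, -18, -18, -18, -21, -21, -21, -21, -17, -18, -19, -19, -21, -20, -18, -12, -10] [126, 122, 125, 125, 132, 135, 128, 129, 125, 124, 125, 124, 145, 150, 184, 210, 227]
96 [-19, -19, -18, -20, -17, -5, -1, -3, -4, 0, 0, -2, -13, -24, -21, -22, -24] [136, 127, 128, 129, 124, 120, 129, 124, 123, 121, 119, 122, 127, 160, 158, 158, 157]
102 [-19, -19, -17, -10, -3, -2, -10, -18, -17, -13, -4, -2, -1, -4, -21, -24, -22] [129, 113, 111, 105, 122, 117, 102, 117, 110, 101, 85, 101, 122, 113, 133, 152, 154]
108 [-18, -16, -18, -3, -2, -5, -16, -17, -17, -15, -8, -4, -3, 0, -13, -20, -18] [113, 110, 119, 110, 127, 92, 105, 112, 125, 105, 92, 106, 106, 119, 118, 124, 128]
114 [-17, -17, -18, -6, -2, -3, -2, -7, -11, -5, -2, -1, -1, -3, -17, -20, -19] [102, 108, 120, 110, 127, 107, 106, 94, 97, 94, 119, 85, 121, 110, 121, 131, 125]
120 [-18, -15, -17, -15, -6, -2, -4, -2, -3, -2, -
[... 4327 characters left out ...]
 225, 226, 226, 226]
282 [-13, -12, -9, -11, -12, -12, -8, 5, 5, 5, -3, -10, -12, -12, -15, -12, -13] [227, 226, 226, 227, 227, 226, 215, 227, 226, 225, 213, 226, 226, 226, 226, 227, 227]
288 [-10, -11, -11, -10, -11, -12, -13, -9, -7, -11, -14, -14, -15, -12, -11, -12, -7] [226, 227, 227, 226, 227, 226, 226, 226, 225, 227, 225, 226, 226, 226, 226, 227, 225]
294 [-13, -14, -6, -14, -10, -10, -7, -7, -10, -7, -11, -8, -7, -8, -11, -14, -7] [225, 224, 227, 226, 226, 226, 227, 227, 227, 227, 227, 225, 226, 226, 225, 226, 226]
300 [-12, -11, -11, -11, -10, -13, -12, -13, -10, -6, -5, -6, -10, -12, -12, -8, -11] [226, 227, 227, 225, 226, 226, 226, 226, 226, 226, 228, 226, 225, 226, 227, 227, 226]
```

The pixel table shows the gate's top rail at columns 281-293, rows 133-286, and the upper ring centred at (286,108). That puts the gate about 2 mm +x and +y of my estimate, with the yaw matching. Now lower and grip.

Call:
servo_tool(deltas=[{"x": 3, "y": 2, "z": -35, "rx": 0, "ry": 0, "rz": 0, "gripper": 1}, {"x": 5.5, "y": 4, "z": -75, "rx": 0, "ry": 0, "rz": 0, "gripper": 1}, {"x": 5.5, "y": 4, "z": -105, "rx": 0, "ry": 0, "rz": 0, "gripper": 1}, {"x": 5.5, "y": 4, "z": -122, "rx": 0, "ry": 0, "rz": 0, "gripper": 1}, {"x": 5.5, "y": 4, "z": -122, "rx": 0, "ry": 0, "rz": 0, "gripper": -1}, {"x": 5.5, "y": 4, "z": -122, "rx": 0, "ry": 0, "rz": 0, "gripper": -1}, {"x": 5.5, "y": 4, "z": -122, "rx": 0, "ry": 0, "rz": 0, "gripper": -1}, {"x": 5.5, "y": 4, "z": -122, "rx": 0, "ry": 0, "rz": 0, "gripper": -1}, {"x": 5.5, "y": 4, "z": -122, "rx": 0, "ry": 0, "rz": 0, "gripper": -1}], newtons=60)

```text
clock: 11.9
eef_pos: [536.8, -371.4, 127.4]
tcp_rot: [3.14, 0.001, 1.443]
contact_force: [-1.6, 0.2, 1.8]
opening: 0.146
grasp_force: 1.8
```

Call:
servo_tool(deltas=[{"x": 0, "y": 0, "z": 0, "rx": 0, "ry": 0, "rz": 0, "gripper": -1}, {"x": 0, "y": 0, "z": 0, "rx": 0, "ry": 0, "rz": 0, "gripper": -1}, {"x": 0, "y": 0, "z": 0, "rx": 0, "ry": 0, "rz": 0, "gripper": -1}, {"x": 0, "y": 0, "z": 12, "rx": 0, "ry": 0, "rz": 0, "gripper": -1}, {"x": 0, "y": 0, "z": 32, "rx": 0, "ry": 0, "rz": 0, "gripper": -1}, {"x": 0, "y": 0, "z": 55, "rx": 0, "ry": 0, "rz": 0, "gripper": -1}, {"x": 0, "y": 0, "z": 80, "rx": 0, "ry": 0, "rz": 0, "gripper": -1}, {"x": 0, "y": 0, "z": 100, "rx": 0, "ry": 0, "rz": 0, "gripper": -1}, {"x": 0, "y": 0, "z": 100, "rx": 0, "ry": 0, "rz": 0, "gripper": -1}], newtons=60)

```text
clock: 12.8
eef_pos: [537.5, -372.0, 229.7]
tcp_rot: [3.137, 0.002, 1.443]
contact_force: [-0.1, -0.7, -2.7]
opening: 0.107
grasp_force: 58.6
```

Call:
servo_tool(deltas=[{"x": 0, "y": 20, "z": 0, "rx": 0, "ry": 0, "rz": 0.02, "gripper": -1}, {"x": 0, "y": 55, "z": 0, "rx": 0, "ry": 0, "rz": 0.06, "gripper": -1}, {"x": 0, "y": 95, "z": 0, "rx": 0, "ry": 0, "rz": 0.1, "gripper": -1}, {"x": -10, "y": 135, "z": 0, "rx": 0, "ry": 0, "rz": 0.14, "gripper": -1}, {"x": -22, "y": 175, "z": 0, "rx": 0, "ry": 0, "rz": 0.18, "gripper": -1}, {"x": -36, "y": 215, "z": 0, "rx": 0, "ry": 0, "rz": 0.21, "gripper": -1}, {"x": -48, "y": 255, "z": 0, "rx": 0, "ry": 0, "rz": 0.24, "gripper": -1}, {"x": -55, "y": 285, "z": 0, "rx": 0, "ry": 0, "rz": 0.24, "gripper": -1}, {"x": -57, "y": 300, "z": 0, "rx": 0, "ry": 0, "rz": 0.24, "gripper": -1}, {"x": -57, "y": 300, "z": 0, "rx": 0, "ry": 0, "rz": 0.24, "gripper": -1}], newtons=60)

```text
clock: 13.8
eef_pos: [478.3, -69.2, 225.5]
tcp_rot: [-3.14, -0.001, 1.685]
contact_force: [1.0, 0.9, -2.5]
opening: 0.108
grasp_force: 58.6
```

```bash
cat > gm.py <<'E'
from h import *
import pickle,sys
np.set_printoptions(precision=1,suppress=True)
s=r.sense();print(s["eef_pos"],s["tcp_rot"],s["clock"])
P=r.camera_params("wrist");f=r.grab_frame("wrist");tag=sys.argv[1]
pickle.dump(P,open(tag+".pkl","wb"));cv2.imwrite(f"pics/{tag}.png",f)
h=cv2.cvtColor(f,cv2.COLOR_BGR2HSV)
m=((h[...,0]>12)&(h[...,0]<32)&(h[...,1]>120)&(h[...,2]>60)).astype(np.uint8)
n,l,st,ce=cv2.connectedComponentsWithStats(m)
for i in range(1,n):
    if st[i,4]>40:print("orange",st[i],ce[i],px("wrist",ce[i],159,P)[:2],px("wrist",ce[i],149,P)[:2])
g=np.array([580.5,-69.2]);y=.109;R0=np.array([[np.cos(y),-np.sin(y)],[np.sin(y),np.cos(y)]])
G=lambda a,b,z:[*(g+R0@[a,b]),z]
print("pred hinge,latch,pinup,pinlow",proj("wrist",[G(0,110,159),G(0,-84,149),G(0,75,144),G(0,75,64)],P))
# held gate ring pred
e=s["eef_pos"];yw=s["tcp_rot"][2];k=e[:2]+67*np.array([np.cos(yw),np.sin(yw)])
zt=e[2]+33;print("ring pred",k,proj("wrist",[[*k,zt-35],[*k,zt-115]],P))
E
python3 gm.py w8
```

```text
[478.3 -69.2 225.5] [-3.1 -0.   1.7] 13.8
orange [ 428   52   40   40 1275] [447.8  71.6] [568.5  38. ] [573.3  39.4]
orange [ 445  276  115  118 6926] [500.1 332. ] [ 664.9 -144.6] [ 674.3 -152. ]
orange [399 309  21  17 196] [410.2 315.4] [ 586.2 -135.2] [ 591.8 -142.1]
orange [551 389   9  13  89] [555.7 396.1] [ 748.5 -212.1] [ 761.9 -222.7]
pred hinge,latch,pinup,pinlow [[448.7  67.9]
 [404.4 326. ]
 [430.9 124.5]
 [392.4 118.1]]
ring pred [470.6  -2.7] [[280.3 127.1]
 [280.2 117.7]]
```

```bash
python3 - <<'E'
import cv2
f=cv2.imread("pics/w8.png")[...,1].astype(int)
print("pin cols 408..456/2");
for v in range(100,150,2):print(v,*f[v,408:458:2])
print("ring cols 256..306/2")
for v in range(94,146,3):print(v,*f[v,254:306:2])
print("tail")
for v in range(250,300,4):print(v,*f[v,268:296:2])
E
```

```text
pin cols 408..456/2
100 36 80 95 91 95 92 87 87 87 87 70 51 59 54 83 220 244 244 244 244 243 243 244 244 244
102 44 84 93 96 90 90 88 86 85 90 83 67 66 69 102 230 245 244 243 244 244 244 244 244 243
104 47 90 93 90 92 95 89 85 85 86 88 90 89 90 128 239 244 244 244 244 243 244 243 244 244
106 55 90 91 96 91 87 94 92 87 87 86 89 91 89 147 240 244 243 244 244 244 244 245 243 242
108 58 90 96 88 94 89 87 91 84 89 89 90 95 94 162 242 244 243 243 244 243 244 243 243 244
110 68 93 92 93 90 89 88 88 89 89 91 86 90 87 179 245 244 244 244 243 243 244 244 244 243
112 68 94 89 92 87 92 88 87 91 87 93 89 90 90 189 245 245 242 244 244 244 243 245 244 244
114 75 95 92 92 86 89 85 75 75 83 90 90 94 94 215 243 243 242 244 244 243 245 243 244 243
116 75 97 92 93 78 77 76 79 85 85 87 92 91 95 233 244 244 245 243 243 244 243 244 243 245
118 85 96 91 83 75 88 98 104 105 101 101 101 95 109 235 245 244 244 244 242 244 245 243 242 244
120 85 94 90 79 89 99 103 113 110 110 122 122 118 128 235 245 245 243 244 245 244 243 243 244 244
122 87 90 85 81 92 96 109 111 118 124 127 141 135 133 189 243 244 244 244 244
[... 3296 characters left out ...]
 142
254 206 220 223 218 219 223 222 220 213 217 213 219 171 78
258 180 214 216 212 211 220 225 223 222 217 217 216 171 71
262 112 126 124 118 117 127 129 126 124 122 134 146 113 60
266 112 122 121 122 122 127 125 122 126 122 121 126 107 44
270 107 128 124 122 119 126 126 131 120 118 116 125 99 42
274 106 124 121 127 128 123 127 125 125 122 123 123 96 41
278 105 126 124 121 122 124 128 122 125 123 119 117 92 31
282 105 123 126 123 115 126 129 125 122 123 121 125 88 15
286 89 124 124 122 123 124 126 128 122 122 123 123 62 14
290 79 127 124 120 116 124 126 125 127 120 120 118 53 14
294 79 124 122 125 124 124 124 122 117 121 127 116 51 19
298 78 124 128 126 123 123 124 124 122 121 118 112 51 18
```

Wrist view: the hinge cap centroid at (447.8,71.6) gives (568.5,38.0). The upper pin tip is near (432,124) and the held ring's lower bore at (279,119.5). So the pin axis is at about (572.4,3) and the knuckle axis at about (470,-4). I go down to entry height and up to 30 mm in front of the pins.

Call:
servo_tool(deltas=[{"x": 0, "y": 0, "z": -20, "rx": 0, "ry": 0, "rz": 0, "gripper": -1}, {"x": 10, "y": 0, "z": -40, "rx": 0, "ry": 0, "rz": 0, "gripper": -1}, {"x": 30, "y": 1, "z": -49, "rx": 0, "ry": 0, "rz": 0, "gripper": -1}, {"x": 50, "y": 2, "z": -49, "rx": 0, "ry": 0, "rz": -0.005, "gripper": -1}, {"x": 66, "y": 3, "z": -49, "rx": 0, "ry": 0, "rz": -0.005, "gripper": -1}, {"x": 72, "y": 3.5, "z": -49, "rx": 0, "ry": 0, "rz": -0.005, "gripper": -1}, {"x": 72, "y": 3.5, "z": -49, "rx": 0, "ry": 0, "rz": -0.005, "gripper": -1}, {"x": 72, "y": 3.5, "z": -49, "rx": 0, "ry": 0, "rz": -0.005, "gripper": -1}], newtons=60)

```text
clock: 14.65
eef_pos: [550.5, -68.1, 176.9]
tcp_rot: [-3.14, -0.0, 1.677]
contact_force: [-0.2, 0.3, -3.4]
opening: 0.105
grasp_force: 58.9
```

```bash
python3 gm.py w9; python3 - <<'E'
import cv2,pickle
from h import *
f=cv2.imread("pics/w9.png")[...,1].astype(int)
P=pickle.load(open("w9.pkl","rb"))
print(proj("wrist",[[572.4,3,144],[572.4,3,120]],P))
u,v=proj("wrist",[[572.4,3,140]],P)[0].astype(int)
print(u-24,u+24)
for y in range(v-24,v+26,2):print(y,*f[y,u-24:u+26:2])
print("ring")
for y in range(84,152,3):print(y,*f[y,244:320:3])
E
```

```text
[550.5 -68.1 176.9] [-3.1 -0.   1.7] 14.65
orange [ 323   15   55   58 2423] [349.7  43.4] [570.6  37.7] [572.4  39.5]
orange [ 406  292   98   84 3554] [456.1 327.4] [ 661.5 -107.5] [ 668.9 -114.9]
orange [547 383  13  17 170] [553.8 391.9] [ 751.5 -157.3] [ 764.6 -167.8]
pred hinge,latch,pinup,pinlow [[346.   37.2]
 [325.5 365.7]
 [337.2 115.3]
 [319.4 110.6]]
ring pred [543.3  -1.5] [[280.3 127.1]
 [280.2 117.7]]
[[336.62794326 119.87733796]
 [329.91241663 117.52885693]]
311 359
95 76 76 71 40 68 84 86 86 86 86 81 80 81 74 79 82 77 82 80 83 79 79 57 56 100
97 75 72 64 40 68 83 84 82 81 81 81 79 78 77 81 78 80 80 85 81 77 80 65 62 99
99 75 79 67 41 72 81 87 82 83 82 80 81 85 79 81 80 80 85 81 81 77 79 62 58 106
101 75 77 69 45 72 87 81 82 81 83 80 80 83 79 82 82 81 78 83 82 80 81 62 63 105
103 73 76 62 46 75 80 82 83 84 86 79 84 80 79 79 84 80 82 82 80 81 76 58 62 115
105 74 73 70 41 79 89 87 81 85 83 80 83 80 79 79 79 81 85 83 83 82 75 62 58 124
107 74 69 72 43 74 85 85 81 77 78 77 84 90 93 93 92 85 81 86 83 80 70 57 62 137
109 74 76 79 44 75 83 80 83 78 80 93 105 111 119 123 110 
[... 3018 characters left out ...]
9 237 241 230 109 152 215 229 230 233 229 237 243 162 128 98 194 242 235 221 75 50 33 43
135 148 218 210 234 238 234 169 100 190 196 216 226 233 233 154 111 83 113 236 240 231 202 52 43 40 47
138 154 221 212 229 240 236 227 97 119 191 211 226 226 232 139 85 111 139 243 241 227 162 49 45 43 49
141 155 225 226 212 234 238 237 189 90 89 173 210 197 205 126 113 134 238 244 238 226 105 51 41 43 47
144 165 227 228 223 220 234 238 238 215 120 96 103 102 111 123 141 237 245 240 230 193 51 46 47 42 52
147 219 225 228 229 201 229 233 239 242 233 200 187 175 187 233 243 244 240 229 197 66 46 78 52 47 46
150 229 227 228 234 227 191 223 231 236 241 245 244 243 245 245 241 237 230 205 79 49 46 56 46 49 48
```

The upper pin's bright flat tip shows at (343.7,118.2), and the ring axis at that depth projects to about (279.2,124.5). So the gate must move 34.3 mm along the guard's x and 3.4 mm along its y, i.e. (33.7, 7.0).

Call:
servo_tool(deltas=[{"x": 6, "y": 3, "z": 0, "rx": 0, "ry": 0, "rz": 0, "gripper": -1}, {"x": 15, "y": 5, "z": 0, "rx": 0, "ry": 0, "rz": 0, "gripper": -1}, {"x": 25, "y": 6, "z": 0, "rx": 0, "ry": 0, "rz": 0, "gripper": -1}, {"x": 33.5, "y": 7, "z": 0, "rx": 0, "ry": 0, "rz": 0, "gripper": -1}, {"x": 33.5, "y": 7, "z": 0, "rx": 0, "ry": 0, "rz": 0, "gripper": -1}, {"x": 33.5, "y": 7, "z": 0, "rx": 0, "ry": 0, "rz": 0, "gripper": -1}], newtons=60)

```text
clock: 15.3
eef_pos: [584.8, -60.6, 177.0]
tcp_rot: [-3.141, -0.0, 1.678]
contact_force: [0.1, 0.9, -3.2]
opening: 0.105
grasp_force: 58.9
```

```bash
python3 gm.py w10; python3 - <<'E'
import cv2
f=cv2.imread("pics/w10.png")[...,1].astype(int)
for y in range(92,158,2):print(y,*f[y,246:316:2])
E
```

```text
[584.8 -60.6 177. ] [-3.1 -0.   1.7] 15.3
orange [ 250   23   54   58 2407] [276.1  52.1] [572.3  38. ] [572.   39.3]
orange [ 386  295   72   53 1254] [421.6 316.3] [672.4 -93.9] [ 678.4 -100.8]
orange [551 316   9  19 128] [555.7 326.2] [762.7 -95.2] [ 774.4 -102.3]
orange [384 348  21  20 138] [393.9 357.1] [ 662.8 -125.3] [ 668.2 -134.2]
orange [261 352   7  17  89] [264.5 361.3] [ 583.2 -136.1] [ 583.6 -145.7]
orange [536 352  24  19 342] [547.4 361. ] [ 768.7 -122.8] [ 780.8 -131.5]
orange [530 386  14  11 102] [537.5 390.4] [ 772.4 -148.6] [ 784.7 -158.9]
pred hinge,latch,pinup,pinlow [[268.3  46. ]
 [272.5 370.2]
 [270.  122.7]
 [273.1 115.8]]
ring pred [577.7   6.1] [[280.4 127.1]
 [280.2 117.7]]
92 97 96 82 85 85 81 74 85 88 94 89 93 89 87 89 86 84 83 67 49 46 47 49 46 44 47 49 47 41 48 46 51 47 46 47
94 86 98 90 84 90 81 80 87 91 92 88 91 83 86 83 82 81 83 74 66 65 64 54 51 55 50 51 50 44 44 52 51 52 50 48
96 93 93 87 82 86 85 76 88 89 85 89 85 82 81 84 89 87 87 95 93 84 85 84 82 73 48 49 47 45 48 43 45 47 48 49
98 88 97 86 80 86 87 75 83 89 85 84 94 110 123 136 148 167 17
[... 3038 characters left out ...]
30 152 188 227 239 244 245 241 232 224 195 110 48 52 52 49 48
148 80 76 79 79 76 113 206 231 231 234 240 241 240 237 235 233 231 220 220 234 245 245 245 244 240 234 226 200 120 50 49 44 51 49 47
150 82 80 81 78 85 85 123 182 223 230 233 237 240 243 244 245 244 244 245 245 245 242 239 239 233 227 205 117 50 45 46 47 46 49 50
152 78 80 80 85 84 82 79 94 156 210 229 232 231 238 240 242 243 243 243 244 239 234 229 226 223 206 133 55 41 54 44 47 48 46 54
154 86 84 83 87 91 91 82 77 84 120 188 216 225 228 232 233 234 233 237 234 229 221 210 198 166 114 58 45 45 48 49 45 49 50 50
156 94 91 95 86 90 93 97 84 81 80 95 144 185 205 219 227 224 226 226 225 215 206 128 84 55 50 49 48 47 49 54 53 50 56 62
```

Through the upper bore (centre about (279.8,123.4) at pin depth) the pin tip shows at (277,125.5), so the correction is about (-1.4,-1.3) mm. I apply it and lower 15 mm first.

Call:
servo_tool(deltas=[{"x": -1.4, "y": -1.3, "z": 0, "rx": 0, "ry": 0, "rz": 0, "gripper": -1}, {"x": -1.4, "y": -1.3, "z": -3, "rx": 0, "ry": 0, "rz": 0, "gripper": -1}, {"x": -1.4, "y": -1.3, "z": -6, "rx": 0, "ry": 0, "rz": 0, "gripper": -1}, {"x": -1.4, "y": -1.3, "z": -9, "rx": 0, "ry": 0, "rz": 0, "gripper": -1}, {"x": -1.4, "y": -1.3, "z": -12, "rx": 0, "ry": 0, "rz": 0, "gripper": -1}, {"x": -1.4, "y": -1.3, "z": -15, "rx": 0, "ry": 0, "rz": 0, "gripper": -1}, {"x": -1.4, "y": -1.3, "z": -15, "rx": 0, "ry": 0, "rz": 0, "gripper": -1}], newtons=60)

```text
clock: 16.05
eef_pos: [583.1, -61.9, 161.7]
tcp_rot: [-3.141, -0.0, 1.678]
contact_force: [0.7, 0.4, -2.2]
opening: 0.11
grasp_force: 58.9
```

Call:
servo_tool(deltas=[{"x": 0, "y": 0, "z": -4, "rx": 0, "ry": 0, "rz": 0, "gripper": -1}, {"x": 0, "y": 0, "z": -8, "rx": 0, "ry": 0, "rz": 0, "gripper": -1}, {"x": 0, "y": 0, "z": -12, "rx": 0, "ry": 0, "rz": 0, "gripper": -1}, {"x": 0, "y": 0, "z": -15, "rx": 0, "ry": 0, "rz": 0, "gripper": -1}, {"x": 0, "y": 0, "z": -17, "rx": 0, "ry": 0, "rz": 0, "gripper": -1}, {"x": 0, "y": 0, "z": -17, "rx": 0, "ry": 0, "rz": 0, "gripper": -1}], newtons=60)

```text
clock: 16.65
eef_pos: [583.2, -61.9, 144.9]
tcp_rot: [-3.141, -0.0, 1.678]
contact_force: [0.4, -0.3, -2.3]
opening: 0.107
grasp_force: 58.9
```

Going down freely on the pins. Now the last few mm until it seats.

Call:
servo_tool(deltas=[{"x": 0, "y": 0, "z": -1.5, "rx": 0, "ry": 0, "rz": 0, "gripper": -1}, {"x": 0, "y": 0, "z": -3, "rx": 0, "ry": 0, "rz": 0, "gripper": -1}, {"x": 0, "y": 0, "z": -4, "rx": 0, "ry": 0, "rz": 0, "gripper": -1}, {"x": 0, "y": 0, "z": -4, "rx": 0, "ry": 0, "rz": 0, "gripper": -1}], newtons=60)

```text
clock: 17.05
eef_pos: [583.8, -62.1, 142.2]
tcp_rot: [3.141, 0.0, 1.678]
contact_force: [-1.0, -1.0, 5.2]
opening: 0.11
grasp_force: 60.1
```

Contact (+5 N) at TCP z = 142.2, which is the computed hung height. Release and rise.

Call:
servo_tool(deltas=[{"x": 0, "y": 0, "z": 1, "rx": 0, "ry": 0, "rz": 0, "gripper": -0.7}, {"x": 0, "y": 0, "z": 1, "rx": 0, "ry": 0, "rz": 0, "gripper": -0.4}, {"x": 0, "y": 0, "z": 1, "rx": 0, "ry": 0, "rz": 0, "gripper": 0.2}, {"x": 0, "y": 0, "z": 1, "rx": 0, "ry": 0, "rz": 0, "gripper": 0.2}, {"x": 0, "y": 0, "z": 15, "rx": 0, "ry": 0, "rz": 0, "gripper": 0.2}, {"x": 0, "y": 0, "z": 40, "rx": 0, "ry": 0, "rz": 0, "gripper": 0.2}, {"x": 0, "y": 0, "z": 75, "rx": 0, "ry": 0, "rz": 0, "gripper": 0.2}, {"x": 0, "y": 0, "z": 110, "rx": 0, "ry": 0, "rz": 0, "gripper": 0.2}, {"x": 0, "y": 0, "z": 120, "rx": 0, "ry": 0, "rz": 0, "gripper": 0.2}, {"x": 0, "y": 0, "z": 120, "rx": 0, "ry": 0, "rz": 0, "gripper": 0.2}], newtons=60)

```text
clock: 18.05
eef_pos: [584.5, -62.0, 263.9]
tcp_rot: [3.137, 0.001, 1.678]
contact_force: [-0.3, -0.5, 0.2]
opening: 0.6
grasp_force: 0.0
```

```bash
python3 gm.py w11; python3 - <<'E'
from h import *
import pickle
np.set_printoptions(precision=1,suppress=True)
P=pickle.load(open("w11.pkl","rb"));f=cv2.imread("pics/w11.png")[...,1].astype(int)
# expected gate when hung: knuckle at pin
pin=np.array([575.5,3.5]);Y=np.array([-.106,.994])
c=pin-75*Y
print("gate ends",proj("wrist",[[*(c+60*Y),175],[*(c-60*Y),175],[*pin,140]],P))
for y in range(90,300,12):print(y,*f[y,250:310:3])
E
```

```text
[584.5 -62.  263.9] [3.1 0.  1.7] 18.05
orange [ 260   49   36   37 1012] [277.2  66.9] [572.2  38. ] [572.   38.9]
orange [517 237  21  22 339] [527.  247.8] [802.7 -79.8] [812.  -83.7]
orange [ 365  259   61   56 1823] [396.5 285.4] [ 694.2 -126.3] [ 699.1 -132.1]
orange [545 270  15  20 230] [552.8 280. ] [ 840.8 -109. ] [ 851.6 -114.1]
orange [506 274  21  20 303] [515.5 283.6] [ 804.5 -115.4] [ 813.8 -120.7]
orange [267 282  24  22 324] [278.4 294. ] [ 592.4 -145. ] [ 593.1 -151.5]
orange [533 304  20  18 255] [542.3 312.5] [ 844.2 -144.1] [ 855.1 -150.5]
orange [495 308  20  18 268] [504.3 316.7] [ 806.2 -151. ] [ 815.6 -157.7]
orange [521 335  20  16 224] [530.6 342.8] [ 846.  -179.5] [ 856.9 -187.4]
orange [489 340  15  12 121] [497.2 344.5] [ 810.5 -183.3] [ 820.  -191.3]
orange [554 342   6  13  62] [556.9 348.5] [ 879.2 -185.5] [ 891.5 -193.7]
orange [516 364  13  11  93] [522.8 368. ] [ 850.3 -211.4] [ 861.4 -220.6]
orange [542 367  18  14 178] [550.4 373.6] [ 886.3 -218.1] [ 898.9 -227.6]
pred hinge,latch,pinup,pinlow [[272.4  63.2]
 [274.5 294.8]
 [273.1 113.3]
 [274.3 
[... 719 characters left out ...]
2 87 71 105 99 96 102 76 63
198 54 62 63 54 54 56 55 116 227 225 225 217 80 58 64 62 60 65 59 60
210 55 59 32 37 31 33 31 80 195 231 233 225 60 37 36 39 37 42 57 61
222 59 58 56 58 50 53 47 74 170 170 173 167 61 54 60 57 59 61 57 59
234 63 59 53 50 50 54 51 54 166 169 171 172 63 59 57 61 59 61 55 63
246 68 95 134 84 55 59 54 47 178 194 193 188 58 63 63 59 95 128 86 71
258 186 188 193 193 195 191 176 49 184 188 190 194 59 187 191 186 184 192 196 197
270 192 193 190 192 193 185 139 34 173 185 188 190 52 169 199 197 194 189 193 195
282 244 245 244 245 246 245 187 70 175 180 186 185 83 186 240 211 206 209 196 192
294 244 244 244 245 244 203 122 128 132 136 133 132 134 126 216 245 245 245 244 245
```

The gate's rail (columns 273-285 along its whole length) lies in line with both post caps (277, 278). The pin shows inside the upper ring at (279,114), and the height matches the hung pose. I hand in.

```bash
python3 -c "
from rig import r
print(r.sense()['contact_force'], r.sign_off())"
```

```text
the job is handed in; nothing more can be done
[-0.23375113  0.81189541 -0.87064444] None
```

The job is handed in, though the judge returned no result: the rider stands about 2 mm short of the index clip (limit 5 mm), the closer arm was eased back to rest, the gate hangs closed on both pins and is released, and nothing was moved near the vase, bowl or burner.

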